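# Exchange pressed rosettes for fresh blanks on a three-die press table

### The arm

A 6-joint arm with a two-finger parallel gripper is mounted at the origin on the work surface. World frame = base frame: x ahead of the robot, y to its left, z up, the work surface at z = 0. Lengths are in m, angles in degrees, forces in N, time in s.
With the tool pointing down it reaches from about 0.25 to 0.725 m from the base axis. Payload 9.7 kg.
Tool frame: the origin (TCP) lies midway between the tips of the shut fingers; the grasp point (between the pads) lies 19 mm behind it; z points along the fingers, y is the line along which they close (so a half turn about z gives the same grasp; the last joint's range is limited). The gripper opens to 85 mm and grips with 20 to 120 N. Pads are 22 mm wide; open, the fingers measure 114 mm over their backs; the gripper's body (76 mm by 85 mm) begins 54 mm behind the grasp point. The pads swing forward as they close: fully open they stand 13 mm farther back than shut.
Start: joints at [0, 4.979, 10.078, 95.1, 0, 90], TCP at [0.55, -0, 0.231] pointing down, gripper open.
Joint ranges: [-179.16, 179.16], [-48.56, 103.87], [-65.8, 70.77], [-126.05, 130.52], [-82.76, 87.17], [-180, 180]. Speed limits (degrees/s): [127.2, 127.2, 147.25, 180, 180, 180].

### API

Orientations are given as [roll, pitch, yaw] about the fixed x, y, z axes, in that order (R = Rz(yaw) Ry(pitch) Rx(roll)).
In Python, from workcell import readout, imaging, bot, spotter gives the robot as it stands.
- The arm moves only by the shell command python3 -m jog 'ROWS' [FORCE]. ROWS is JSON, a list of rows, each an object with "rotation": the turn, a rotation vector about the world's x, y, z in degrees, a list of three; "translation": the shift along the world's x, y, z in mm, a list of three; "grip": the finger opening in mm, from 0 to 85.4. In form: [{"rotation": [wx, wy, wz], "translation": [dx, dy, dz], "grip": grip}, ...]. A call has 1 to 20 rows; each row is the pose to reach, as a shift and turn from the pose commanded when the call began; what a row does not reach only later rows make up. A row lasts 1/10 s, in which the tool goes at most 50 mm and 8.59 degrees, less where a joint would pass 70% of its speed; a pose out of reach is approached as far as the arm can. A call with a gripper value outside its range is refused whole. The fingers move at their own pace and stop on an object; FORCE is the grip in N (left out, the last holds). Time passes only in rows, so rows that repeat a pose let the fingers close. It gives the time, the measured TCP pose, the force, the opening and the grip force at its end, in the units of the state.
- readout.get_obs(): the state, without advancing time (a new reading comes with each control period).
- imaging.camera(name): name is "scene" or "side" or "wrist"; returns (picture, depth): 420x560x3 uint8, red, green, blue; 420x560 float32, m along the optical axis (not along the pixel's ray), 0 where there is no reading.
- imaging.camera_info(name): a dict with "vertical_fov" (degrees; the focal length in pixels is half the picture's height over the tangent of half this angle, whatever the lens; pixels are square), "cx", "cy" (the principal point, pixels), "extrinsics" (4x4, takes a point from camera to world coordinates); the wrist camera has in their place "tool_from_camera" (4x4, takes a point from camera to tool coordinates, whose origin is the TCP and whose axes are the flange's). Camera axes: x right, y down, z forward; pixel columns grow to the right and rows downward; lengths in m; the calibration is good to about 2 mm. A picture is of the moment at which its call begins: read the wrist's pose just before it. camera_info takes no time and is no camera call.
- bot.job_done(): hands the job in; it is judged then, once.
Trained networks look in the newest picture that a camera, given by its name, has taken for a name from the list of things; names that differ only in an ending like _2 or _b are one class to them, and where a whole thing is asked for, a point or a joint stands for the part that bears it (a point fixed in the world has none). Each returns a list of dicts, best first, with "confidence" (0 to 1); they miss things now and then, are a little off and sometimes report something else, mostly with a low value. They report only what shows in the picture. A call takes as long as a camera call. They do not tell look-alikes from the thing itself.
- spotter.spot_in(camera, target): "box" ([centre column, centre row, width, height] in pixels, round what is visible of it).
- spotter.mark_of(camera, target): "uv" ([column, row] in pixels: a listed point, or the origin of a listed thing).
The state is a dict: "time": time; "q": joint angles; "qd": joint speeds; "joint_efforts": joint torques, N m; "ee_pos": TCP position; "tcp_rot": TCP orientation; "wrist_force": force on the tool from outside, world axes, zero at the start; "torque": the same for the moment, N m; "opening": finger opening in m; "grasp_force": force on a finger pad.
Only numpy, scipy, OpenCV 4.12 (cv2) and the standard library are available. Lean on these libraries where they do the work, as an engineer would, in place of code of your own. Each camera call takes 0.05 s, during which the arm holds its last target. There are 200 camera calls.

### The job

Take every pressed rosette out of the dies and lay it flat in the dark finished tray, not on top of another, and put one plain square blank fully down into each of the three dies. Dies can only be reached on the open side in front of the guard, so turn the table by its pegs to bring the next die round, and leave the table resting in one of its click stops. Do not disturb the carved figure or the wax jar.

Things in the scene. Friction and masses are not known exactly. Their poses are not given: they have to be found in the camera images.
- press_table: Fixed green base plate, 310 x 310 x 12 mm; origin under its centre, on the turntable axis. Its -x side (towards the robot) is the open loading side. Guard bars 8 mm thick, centres 100 mm above the bench, lie over the far two stations along its y (-145 to 145 mm) at its x = 25, 70, 115 mm; press frame to 245 mm high over the far left one (its x 35 to 155, y 45 to 95 mm).
- turntable (a joint): Angle of the aluminium turntable (radius 128 mm, top 35 mm above the bench) about press_table's vertical axis, rad, anticlockwise from above, 0 at the start. A sprung detent holds it at every multiple of 2.094, each with one die at the loading side; it draws the table in from about 0.07 rad away and takes about 6 N at a peg to leave. Stops at -4.6 and 4.6.
- loading_spot (a point): Fixed point: centre of the cavity floor of whichever die stands at the loading side when the detent is engaged; 80 mm from the turntable axis, 35 mm above the bench.
- die1_floor (a point): Centre of the cavity floor of die 1: square steel frame 80 x 80 mm on the turntable, 80 mm from its axis, sides radial and tangential, cavity 56 x 56 mm, 8 mm deep. Starts with a rosette in it or empty. At joint 0 die 1 is at the loading side, dies 2 and 3 are 120 and 240 degrees on anticlockwise. Its axes are the turntable's (press_table's at joint 0).
- die2_floor (a point): Centre of the cavity floor of die 2: square steel frame 80 x 80 mm on the turntable, 80 mm from its axis, sides radial and tangential, cavity 56 x 56 mm, 8 mm deep. Starts with a rosette in it or empty. At joint 0 die 1 is at the loading side, dies 2 and 3 are 120 and 240 degrees on anticlockwise. Its axes are the turntable's (press_table's at joint 0).
- die3_floor (a point): Centre of the cavity floor of die 3: square steel frame 80 x 80 mm on the turntable, 80 mm from its axis, sides radial and tangential, cavity 56 x 56 mm, 8 mm deep. Starts with a rosette in it or empty. At joint 0 die 1 is at the loading side, dies 2 and 3 are 120 and 240 degrees on anticlockwise. Its axes are the turntable's (press_table's at joint 0).
- peg1_top (a point): Centre of the top of turning peg 1: upright round steel peg, 16 mm diameter, 45 mm high above the turntable's face, 115 mm from the axis, between two dies (60 degrees anticlockwise of die 1); pinch or push it to turn the table.
- peg2_top (a point): Centre of the top of turning peg 2: upright round steel peg, 16 mm diameter, 45 mm high above the turntable's face, 115 mm from the axis, between two dies (60 degrees anticlockwise of die 2); pinch or push it to turn the table.
- peg3_top (a point): Centre of the top of turning peg 3: upright round steel peg, 16 mm diameter, 45 mm high above the turntable's face, 115 mm from the axis, between two dies (60 degrees anticlockwise of die 3); pinch or push it to turn the table.
- blank1: Plain square wooden blank, 52 x 52 x 20 mm, 40 g, flat on both faces; origin at its middle, z through the thickness. Starts lying on blank_board.
- blank2: Plain square wooden blank, 52 x 52 x 20 mm, 40 g, flat on both faces; origin at its middle, z through the thickness. Starts lying on blank_board.
- blank3: Plain square wooden blank, 52 x 52 x 20 mm, 40 g, flat on both faces; origin at its middle, z through the thickness. Starts lying on blank_board.
- rosette1: Pressed rosette: the same square of wood, 52 x 52 x 20 mm, with a raised round flower 8 mm high (44 mm across) on its upper face, 45 g; origin at the middle of the square, 10 mm above its underside, z up through the flower. Starts in a die, standing 12 mm above its rim; some starts have fewer than three rosettes.
- rosette2: Pressed rosette: the same square of wood, 52 x 52 x 20 mm, with a raised round flower 8 mm high (44 mm across) on its upper face, 45 g; origin at the middle of the square, 10 mm above its underside, z up through the flower. Starts in a die, standing 12 mm above its rim; some starts have fewer than three rosettes.
- rosette3: Pressed rosette: the same square of wood, 52 x 52 x 20 mm, with a raised round flower 8 mm high (44 mm across) on its upper face, 45 g; origin at the middle of the square, 10 mm above its underside, z up through the flower. Starts in a die, standing 12 mm above its rim; some starts have fewer than three rosettes.
- finished_tray: Fixed shallow dark wooden tray for finished rosettes, 250 (its x) x 150 mm outside, walls 7 mm thick and 18 mm high, inner floor about 7 mm above the bench; origin at the centre of its underside. To the left or right of the press table.
- blank_board: Fixed flat grey board, 250 (its x) x 150 x 10 mm, on which the blanks lie; origin at the centre of its underside. On the other side of the press table.
- carved_figure: Carved wooden figure 117 mm tall, 56 mm across its foot, bystander; origin at its underside.
- wax_jar: Amber glass jar with steel cap, 64 mm across, 70 mm high, bystander; origin at its underside.
Mind the look-alikes: they are no part of the job. Leave any purple look-alike of the blank3 alone. Leave any orange look-alike of the blank1 alone.

How it is judged (in metres and radians):
At the end, for the whole second after the job is handed in: Each die holds a blank seated flat in its cavity (centre within 6 mm, bottomed to 2.5 mm, level to 0.06 rad); every rosette present lies flat on the finished tray's floor (either face up), at rest; the turntable is within 0.05 rad of a multiple of 120 degrees; all is released (((horizontal distance between blank1 and die1_floor below 0.006 m and z of blank1 in the frame of die1_floor between 0.006 and 0.0125 m and angle between the z axis of blank1 and the z axis of press_table, either way round below 0.06 rad) or (horizontal distance between blank2 and die1_floor below 0.006 m and z of blank2 in the frame of die1_floor between 0.006 and 0.0125 m and angle between the z axis of blank2 and the z axis of press_table, either way round below 0.06 rad) or (horizontal distance between blank3 and die1_floor below 0.006 m and z of blank3 in the frame of die1_floor between 0.006 and 0.0125 m and angle between the z axis of blank3 and the z axis of press_table, either way round below 0.06 rad)) and ((horizontal distance between blank1 and die2_floor below 0.006 m and z of blank1 in the frame of die2_floor between 0.006 and 0.0125 m and angle between the z axis of blank1 and the z axis of press_table, either way round below 0.06 rad) or (horizontal distance between blank2 and die2_floor below 0.006 m and z of blank2 in the frame of die2_floor between 0.006 and 0.0125 m and angle between the z axis of blank2 and the z axis of press_table, either way round below 0.06 rad) or (horizontal distance between blank3 and die2_floor below 0.006 m and z of blank3 in the frame of die2_floor between 0.006 and 0.0125 m and angle between the z axis of blank3 and the z axis of press_table, either way round below 0.06 rad)) and ((horizontal distance between blank1 and die3_floor below 0.006 m and z of blank1 in the frame of die3_floor between 0.006 and 0.0125 m and angle between the z axis of blank1 and the z axis of press_table, either way round below 0.06 rad) or (horizontal distance between blank2 and die3_floor below 0.006 m and z of blank2 in the frame of die3_floor between 0.006 and 0.0125 m and angle between the z axis of blank2 and the z axis of press_table, either way round below 0.06 rad) or (horizontal distance between blank3 and die3_floor below 0.006 m and z of blank3 in the frame of die3_floor between 0.006 and 0.0125 m and angle between the z axis of blank3 and the z axis of press_table, either way round below 0.06 rad)) and x of rosette1 in the frame of finished_tray between -0.105 and 0.105 m and y of rosette1 in the frame of finished_tray between -0.055 and 0.055 m and z of each of rosette1, rosette2, rosette3 in the frame of finished_tray below 0.031 m and angle between the z axis of each of rosette1, rosette2, rosette3 and the z axis of finished_tray, either way round below 0.15 rad and linear speed of each of rosette1, rosette2, rosette3, blank1, blank2, blank3 below 0.02 m/s and x of rosette2 in the frame of finished_tray between -0.105 and 0.105 m and y of rosette2 in the frame of finished_tray between -0.055 and 0.055 m and x of rosette3 in the frame of finished_tray between -0.105 and 0.105 m and y of rosette3 in the frame of finished_tray between -0.055 and 0.055 m and (value of joint turntable between -4.2388 and -4.1388 rad or value of joint turntable between -2.1444 and -2.0444 rad or value of joint turntable between -0.05 and 0.05 rad or value of joint turntable between 2.0444 and 2.1444 rad or value of joint turntable between 4.1388 and 4.2388 rad)); the robot touches nothing.
It fails at once if the carved figure is disturbed (moved more than 3 cm) (distance of carved_figure from where it was at the start of the episode above 0.03 m).
It fails at once if the wax jar is disturbed (moved more than 3 cm) (distance of wax_jar from where it was at the start of the episode above 0.03 m).
Of rosette1, rosette2, rosette3 only 2 to 3 are there at a start; the rules pass over those that are not, and their reading is None.
At some moment in a run one of blank1, blank2, blank3 may be knocked a few centimetres aside while the robot is not near it.
Once in a run the grip may slacken for a moment while it holds something.
It also fails if it takes over 210 s, if anything falls off the work surface, if the arm or the gripper's body presses on something with over 40 N, if the wrist force passes 120 N, or if a joint passes its speed limit or range.

## Working session

There is one attempt and no reset: what is moved stays moved. The work goes in short steps, Python scripts to look and compute and a shell command to move; the robot and the scene stay as the last step left them, time stands still between calls to the robot, and variables do not carry over. Pictures are saved under pics/ and viewed, at most 14 in all, crops included, and the job is handed in when it is done.

```bash
mkdir -p pics
cat > h.py <<'E'
import numpy as np, cv2
from scipy.spatial.transform import Rotation as R
from workcell import readout, imaging, bot, spotter
def K(name):
    i=imaging.camera_info(name); f=210/np.tan(np.radians(i["vertical_fov"]/2)); return f,i["cx"],i["cy"],i
def T(name,obs=None):
    i=imaging.camera_info(name)
    if name!="wrist": return np.array(i["extrinsics"])
    o=obs; M=np.eye(4); M[:3,:3]=R.from_euler('xyz',o["tcp_rot"],degrees=True).as_matrix(); M[:3,3]=o["ee_pos"]
    return M@np.array(i["tool_from_camera"])
def shot(name,fn=None):
    o=readout.get_obs(); p,d=imaging.camera(name)
    if fn: cv2.imwrite(fn,p[:,:,::-1])
    return p,d,T(name,o)
def cloud(name,d,M):
    f,cx,cy,_=K(name); v,u=np.mgrid[:420,:560]
    P=np.stack([(u-cx)/f*d,(v-cy)/f*d,d],-1)
    return P@M[:3,:3].T+M[:3,3]
def atz(name,uv,z,M):
    f,cx,cy,_=K(name); r=M[:3,:3]@np.array([(uv[0]-cx)/f,(uv[1]-cy)/f,1]); return M[:3,3]+r*(z-M[2,3])/r[2]
E
python3 - <<'E'
from h import *
print(readout.get_obs())
for n in ("scene","side","wrist"):
    p,d,M=shot(n,f"pics/{n}0.png")
    print(n,M.round(3).tolist())
    if n=="wrist": continue
    for t,z in [("press_table",0.0),("finished_tray",0),("blank_board",0),("blank1",.02),("rosette1",.045),("die1_floor",.035),("die2_floor",.035),("die3_floor",.035),("peg1_top",.08),("peg2_top",.08),("peg3_top",.08),("carved_figure",0),("wax_jar",0),("loading_spot",.035)]:
        for r in spotter.mark_of(n,t)[:5]:
            print(t,round(r["confidence"],2),np.round(r["uv"]),atz(n,r["uv"],z,M).round(3)[:2])
E
```

```text
{'time': 0.0, 'q': array([ 9.90761608e-04,  5.01096792e+00,  1.00329174e+01,  9.50985714e+01,
       -4.90589154e-04,  9.00002546e+01]), 'qd': array([ 0.11049738, -0.02127681,  0.06940336, -0.0298957 , -0.01816   ,
        0.03274579]), 'joint_efforts': array([ 7.68234549e-04, -5.20392072e+01,  4.64802504e+01,  1.63646933e-02,
        2.23589603e-05, -6.77332673e-05]), 'ee_pos': array([5.49768485e-01, 7.06634244e-06, 2.30570568e-01]), 'tcp_rot': array([-1.79923378e+02,  4.90929177e-04,  9.00007368e+01]), 'wrist_force': array([0.08278382, 0.29949349, 0.6279409 ]), 'torque': array([-0.01647459,  0.00807165, -0.05662009]), 'grasp_force': 0.0, 'opening': 0.0854870310772104}
scene [[0.402, 0.73, -0.553, 1.22], [0.916, -0.322, 0.241, -0.27], [-0.002, -0.603, -0.798, 1.109], [0.0, 0.0, 0.0, 1.0]]
press_table 0.87 [264. 242.] [0.55  0.003]
finished_tray 0.77 [126. 269.] [ 0.486 -0.333]
blank_board 0.59 [367. 187.] [0.501 0.33 ]
blank1 0.91 [368. 156.] [0.417 0.377]
blank1 0.89 [451. 233.] [0.726 0.438]
blank1 0.88 [383. 203.] [0.575 0.33 ]
blank1 0.71 [391. 260.] [0.732 0.26 ]
blank1 0.67 [3
[... 1179 characters left out ...]
83 0.317]
blank1 0.77 [308. 306.] [0.289 0.341]
blank1 0.72 [232. 286.] [0.503 0.354]
rosette1 0.81 [285. 207.] [ 0.488 -0.001]
rosette1 0.69 [243. 213.] [0.601 0.077]
rosette1 0.3 [240. 288.] [0.468 0.371]
die1_floor 0.72 [288. 216.] [0.467 0.025]
die2_floor 0.95 [264. 193.] [ 0.585 -0.058]
die3_floor 0.88 [245. 213.] [0.599 0.065]
peg1_top 0.71 [294. 182.] [ 0.496 -0.095]
peg2_top 0.93 [233. 185.] [ 0.672 -0.005]
peg3_top 0.8 [270. 215.] [0.499 0.097]
carved_figure 0.63 [262. 162.] [ 0.691 -0.283]
wax_jar 0.62 [177. 254.] [0.719 0.28 ]
loading_spot 0.82 [287. 212.] [0.479 0.009]
wrist [[1.0, -0.0, 0.0, 0.55], [-0.0, -0.953, -0.301, 0.077], [0.0, 0.301, -0.953, 0.375], [0.0, 0.0, 0.0, 1.0]]
```

View pics/scene0.png

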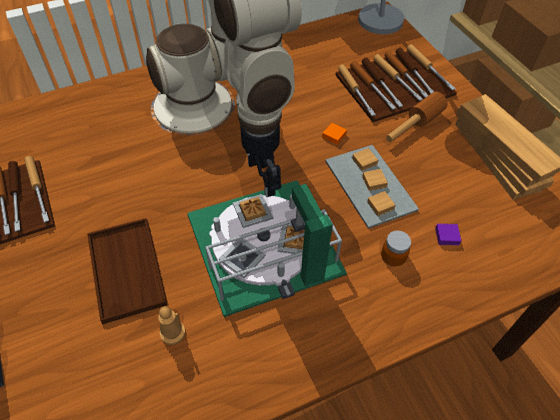

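View pics/side0.png

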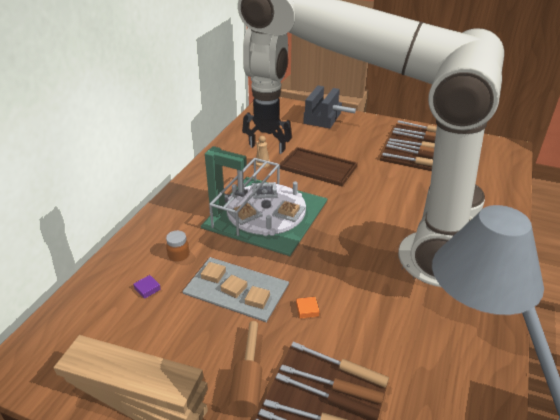

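View pics/wrist0.png

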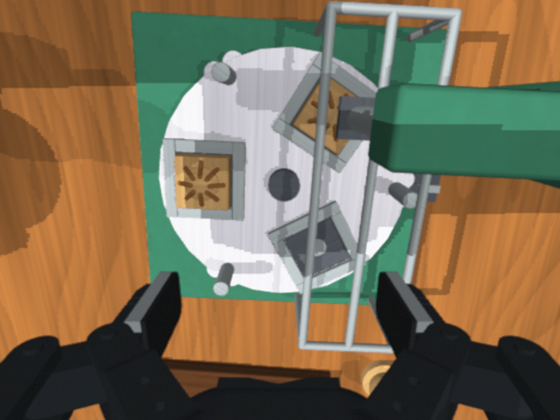

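The pictures show die 1 with a rosette at the loading side (wrist 203,183), die 3 with a rosette under the press (325,120), and die 2 empty (318,245). Three wooden blanks lie on the board (scene 366,158; 376,180; 382,203). The orange and purple squares are the look-alikes.

```bash
cat >> h.py <<'E'
def rects(P,lo,hi,box,amin=300):
    """min-area rects (world mm) of connected blobs with lo<z<hi inside box x0,x1,y0,y1"""
    m=((P[...,2]>lo)&(P[...,2]<hi)&(P[...,0]>box[0])&(P[...,0]<box[1])&(P[...,1]>box[2])&(P[...,1]<box[3])).astype(np.uint8)
    n,l,s,_=cv2.connectedComponentsWithStats(m)
    for i in range(1,n):
        if s[i,4]<amin: continue
        q=P[l==i]; r=cv2.minAreaRect((q[:,:2]*1000).astype(np.float32))
        print("n",s[i,4],"c",np.round(r[0],1),"size",np.round(r[1],1),"ang",round(r[2],1),"zmed",round(float(np.median(q[:,2]))*1000,1))
E
python3 - <<'E'
from h import *
p,d,M=shot("wrist"); P=cloud("wrist",d,M)
print("rosette");rects(P,.048,.07,(.40,.54,-.06,.06))
print("frame");rects(P,.0385,.07,(.40,.535,-.06,.06))
print("plate");rects(P,.006,.018,(.35,.75,-.2,.2))
print("pegs");rects(P,.076,.084,(.40,.56,-.15,.15),20)
m=(P[...,2]>.03)&(P[...,2]<.038); q=P[m][:,:2]
h=cv2.convexHull((q*1000).astype(np.float32)); print(cv2.minEnclosingCircle(h))
for t,z in [("die1_floor",.035),("die2_floor",.035),("die3_floor",.035),("peg1_top",.08),("peg2_top",.08),("peg3_top",.08),("press_table",0),("loading_spot",.035)]:
    for r in spotter.mark_of("wrist",t)[:2]: print(t,round(r["confidence"],2),np.round(r["uv"]),atz("wrist",r["uv"],z,M).round(4)[:2])
# tray, board via fixed cams
p,d,M=shot("scene"); P=cloud("scene",d,M)
print("tray");rects(P,.004,.03,(.33,.65,-.46,-.2),800)
print("board");rects(P,.005,.035,(.33,.66,.22,.45),800)
print("blanks");rects(P,.026,.036,(.33,.66,.25,.45),60)
print("jar/fig");rects(P,.03,.13,(.62,.8,-.4,-.2),60);rects(P,.03,.09,(.65,.8,.2,.35),60)
E
```

```text
rosette
n 2888 c [476.2   3.9] size [52.  52.3] ang 87.2 zmed 56.2
frame
n 6094 c [476.1   3.7] size [80.2 80.2] ang 87.0 zmed 44.9
plate
n 16323 c [493.8   2.9] size [310.1 186. ] ang 87.1 zmed 12.5
n 2304 c [628.1 122.8] size [56.9 48.6] ang 87.3 zmed 12.6
n 2548 c [687.6 121. ] size [54.2 49. ] ang 87.2 zmed 12.6
n 2142 c [676.8 -96.6] size [128.7  48.1] ang 86.3 zmed 12.7
n 868 c [ 615.  -134.8] size [45.7 48.7] ang 87.3 zmed 12.7
pegs
n 314 c [503.6 101.8] size [15.4 15. ] ang 13.5 zmed 80.4
n 200 c [494.1 -96.5] size [14.5 15.9] ang 4.8 zmed 80.2
((608.782958984375, -67.6780014038086), 219.0814208984375)
die2_floor 0.85 [318. 247.] [ 0.5935 -0.0728]
peg1_top 0.89 [225. 289.] [ 0.4974 -0.0976]
peg1_top 0.46 [411. 200.] [ 0.6712 -0.0067]
peg2_top 0.86 [412. 200.] [ 0.6716 -0.0061]
peg3_top 0.88 [220.  72.] [0.5031 0.1013]
press_table 0.64 [282. 174.] [0.5551 0.0015]
loading_spot 0.52 [288. 175.] [0.5607 0.0079]
tray
n 5757 c [ 482.6 -332.1] size [160.  270.1] ang 84.0 zmed 8.8
board
n 4038 c [494.4 343.7] size [165.1 272.8] ang 88.6 zmed 12.7
blanks
n 281 c [424.4 363.6] size [56.4 55.2] ang 3.6 zmed 31.1
n 307 c [498.5 350.6] size [54.5 55. ] ang 80.6 zmed 31.4
n 338 c [574.8 325. ] size [54.  56.7] ang 3.0 zmed 31.0
jar/fig
n 551 c [ 696.7 -276.9] size [33.4 46.3] ang 9.1 zmed 77.9
n 664 c [716.6 276.8] size [60.4 60.2] ang 70.4 zmed 69.1
```

```bash
python3 -m jog '[{"rotation":[0,0,-2.9],"translation":[-40,2,-50],"grip":85},{"rotation":[0,0,-2.9],"translation":[-74,4,-90],"grip":75},{"rotation":[0,0,-2.9],"translation":[-74,4,-130],"grip":70},{"rotation":[0,0,-2.9],"translation":[-74,4,-165],"grip":70},{"rotation":[0,0,-2.9],"translation":[-74,4,-180],"grip":70},{"rotation":[0,0,-2.9],"translation":[-74,4,-190],"grip":70},{"rotation":[0,0,-2.9],"translation":[-74,4,-190],"grip":70},{"rotation":[0,0,-2.9],"translation":[-74,4,-190],"grip":45},{"rotation":[0,0,-2.9],"translation":[-74,4,-190],"grip":45},{"rotation":[0,0,-2.9],"translation":[-74,4,-190],"grip":45},{"rotation":[0,0,-2.9],"translation":[-74,4,-190],"grip":45},{"rotation":[0,0,-2.9],"translation":[-74,4,-190],"grip":45}]' 40
```

```text
time: 3.25
ee_pos: [0.4774, 0.004, 0.0434]
tcp_rot: [179.8, -0.0, 87.1]
wrist_force: [-0.0, 0.5, 7.5]
opening: 0.0508
grasp_force: 42.3
```

```bash
python3 -m jog '[{"rotation":[0,0,0],"translation":[0,0,10],"grip":45},{"rotation":[0,0,0],"translation":[0,0,40],"grip":45},{"rotation":[0,0,0],"translation":[0,0,80],"grip":45},{"rotation":[0,0,0],"translation":[0,-20,110],"grip":45},{"rotation":[0,0,0],"translation":[0,-60,110],"grip":45},{"rotation":[0,0,0],"translation":[-10,-105,110],"grip":45},{"rotation":[0,0,0],"translation":[-20,-150,110],"grip":45},{"rotation":[0,0,0],"translation":[-30,-195,110],"grip":45},{"rotation":[0,0,0],"translation":[-40,-240,110],"grip":45},{"rotation":[0,0,0],"translation":[-46,-285,110],"grip":45},{"rotation":[0,0,0],"translation":[-46,-320,110],"grip":45},{"rotation":[0,0,0],"translation":[-46,-338,110],"grip":45},{"rotation":[0,0,0],"translation":[-46,-338,110],"grip":45}]' 60
python3 - <<'E'
from h import *
p,d,M=shot("wrist","pics/w1.png"); P=cloud("wrist",d,M)
rects(P,.012,.03,(.3,.65,-.46,-.2),800); rects(P,.003,.011,(.3,.65,-.46,-.2),800)
E
```

```text
time: 4.55
ee_pos: [0.4298, -0.3357, 0.1515]
tcp_rot: [-180.0, 0.0, 87.0]
wrist_force: [0.6, 0.2, -1.0]
opening: 0.0501
grasp_force: 66.7
n 7346 c [ 489.  -333.9] size [149.8 250.1] ang 84.7 zmed 18.1
n 36663 c [ 490.  -335.3] size [138.6 238.9] ang 84.9 zmed 7.6
```

View pics/w1.png

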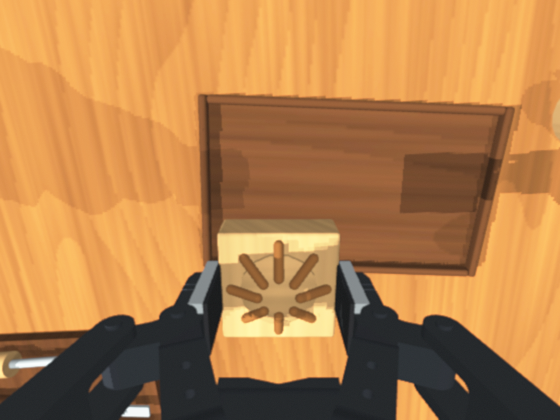

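The rosette (278,290) is held square and level above the empty tray.

```bash
python3 -m jog '[{"rotation":[0,0,-2.3],"translation":[5,2,-40],"grip":45},{"rotation":[0,0,-2.3],"translation":[5,2,-80],"grip":45},{"rotation":[0,0,-2.3],"translation":[5,2,-115],"grip":45},{"rotation":[0,0,-2.3],"translation":[5,2,-128],"grip":45},{"rotation":[0,0,-2.3],"translation":[5,2,-135],"grip":45},{"rotation":[0,0,-2.3],"translation":[5,2,-135],"grip":45},{"rotation":[0,0,-2.3],"translation":[5,2,-135],"grip":62},{"rotation":[0,0,-2.3],"translation":[5,2,-135],"grip":62},{"rotation":[0,0,-2.3],"translation":[5,2,-135],"grip":62},{"rotation":[0,0,-2.3],"translation":[5,2,-100],"grip":62},{"rotation":[0,0,-2.3],"translation":[5,2,-50],"grip":70},{"rotation":[0,0,-2.3],"translation":[5,2,0],"grip":70},{"rotation":[0,0,-2.3],"translation":[5,2,60],"grip":70},{"rotation":[0,0,-2.3],"translation":[5,2,100],"grip":70}]'
python3 - <<'E'
from h import *
p,d,M=shot("wrist","pics/w2.png"); P=cloud("wrist",d,M)
rects(P,.023,.04,(.3,.65,-.46,-.2),300)
E
```

```text
time: 6.0
ee_pos: [0.4347, -0.3318, 0.254]
tcp_rot: [179.9, 0.0, 84.8]
wrist_force: [2.1, -0.7, 0.5]
opening: 0.0701
grasp_force: 0.0
n 2124 c [ 436.5 -332. ] size [51.4 52. ] ang 84.5 zmed 28.3
```

```bash
python3 -m jog '[{"rotation":[0,0,5.2],"translation":[0,50,0],"grip":70},{"rotation":[0,0,5.2],"translation":[0,100,0],"grip":70},{"rotation":[0,0,5.2],"translation":[0,150,0],"grip":70},{"rotation":[0,0,5.2],"translation":[0,200,0],"grip":70},{"rotation":[0,0,5.2],"translation":[0,250,0],"grip":70},{"rotation":[0,0,5.2],"translation":[0,300,0],"grip":70},{"rotation":[0,0,5.2],"translation":[0,350,0],"grip":70},{"rotation":[0,0,5.2],"translation":[0,400,0],"grip":70},{"rotation":[0,0,5.2],"translation":[10,450,0],"grip":70},{"rotation":[0,0,5.2],"translation":[20,500,0],"grip":70},{"rotation":[0,0,5.2],"translation":[30,550,0],"grip":70},{"rotation":[0,0,5.2],"translation":[45,600,0],"grip":70},{"rotation":[0,0,5.2],"translation":[60,640,0],"grip":70},{"rotation":[0,0,5.2],"translation":[65,677,0],"grip":70},{"rotation":[0,0,5.2],"translation":[65,677,0],"grip":70},{"rotation":[0,0,5.2],"translation":[65,677,0],"grip":70}]'
python3 - <<'E'
from h import *
p,d,M=shot("wrist","pics/w3.png"); P=cloud("wrist",d,M)
rects(P,.024,.036,(.3,.7,.2,.5),300)
E
```

```text
time: 7.65
ee_pos: [0.4999, 0.3456, 0.2508]
tcp_rot: [-180.0, 0.0, 90.1]
wrist_force: [0.6, -0.1, 1.2]
opening: 0.07
grasp_force: 0.0
n 2324 c [425.1 362. ] size [52.4 52.3] ang 2.6 zmed 30.5
n 2221 c [500.1 349.3] size [52.2 52. ] ang 80.8 zmed 30.6
n 2134 c [576.4 323.3] size [51.9 52. ] ang 1.4 zmed 30.6
```

View pics/w3.png

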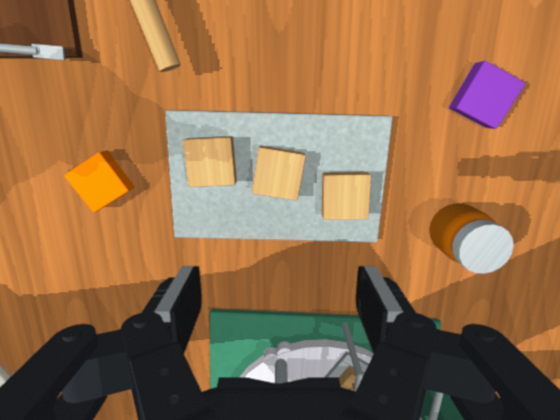

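Three blanks are on the board (wrist 209,162; 279,172; 346,196). I'll take the right-hand one first.

```bash
python3 -m jog '[{"rotation":[0,0,1.4],"translation":[45,-13,0],"grip":62},{"rotation":[0,0,1.4],"translation":[75,-22,-40],"grip":62},{"rotation":[0,0,1.4],"translation":[75,-22,-85],"grip":62},{"rotation":[0,0,1.4],"translation":[75,-22,-130],"grip":62},{"rotation":[0,0,1.4],"translation":[75,-22,-175],"grip":62},{"rotation":[0,0,1.4],"translation":[75,-22,-210],"grip":62},{"rotation":[0,0,1.4],"translation":[75,-22,-225],"grip":62},{"rotation":[0,0,1.4],"translation":[75,-22,-231],"grip":62},{"rotation":[0,0,1.4],"translation":[75,-22,-231],"grip":62},{"rotation":[0,0,1.4],"translation":[75,-22,-231],"grip":45},{"rotation":[0,0,1.4],"translation":[75,-22,-231],"grip":45},{"rotation":[0,0,1.4],"translation":[75,-22,-231],"grip":45},{"rotation":[0,0,1.4],"translation":[75,-22,-231],"grip":45}]' 40
```

```text
time: 9.0
ee_pos: [0.5763, 0.3236, 0.0231]
tcp_rot: [179.8, -0.1, 91.4]
wrist_force: [-0.7, -2.7, 7.6]
opening: 0.0502
grasp_force: 42.3
```

```bash
python3 -m jog '[{"rotation":[0,0,0],"translation":[0,0,20],"grip":45},{"rotation":[0,0,0],"translation":[0,0,60],"grip":45},{"rotation":[0,0,0],"translation":[-15,0,105],"grip":45},{"rotation":[0,0,-4.3],"translation":[-40,-30,130],"grip":45},{"rotation":[0,0,-4.3],"translation":[-75,-60,130],"grip":45},{"rotation":[0,0,-4.3],"translation":[-99,-100,130],"grip":45},{"rotation":[0,0,-4.3],"translation":[-99,-145,130],"grip":45},{"rotation":[0,0,-4.3],"translation":[-99,-190,130],"grip":45},{"rotation":[0,0,-4.3],"translation":[-99,-235,130],"grip":45},{"rotation":[0,0,-4.3],"translation":[-99,-280,130],"grip":45},{"rotation":[0,0,-4.3],"translation":[-99,-325,130],"grip":45},{"rotation":[0,0,-4.3],"translation":[-99,-365,130],"grip":45},{"rotation":[0,0,-4.3],"translation":[-99,-393,130],"grip":45},{"rotation":[0,0,-4.3],"translation":[-99,-393,130],"grip":45},{"rotation":[0,0,-4.3],"translation":[-99,-393,130],"grip":45}]' 40
cat >> h.py <<'E'
def rel(fn=None,x=(.40,.535),y=(-.06,.07)):
    p,d,M=shot("wrist",fn); P=cloud("wrist",d,M); o=readout.get_obs(); t=o["ee_pos"]
    print("tcp",np.round(t*1000,1)); print("held"); rects(P,t[2]-.003,t[2]+.03,(t[0]-.035,t[0]+.035,t[1]-.04,t[1]+.04))
    print("die"); rects(P,.0385,.05,x+y)
E
python3 -c "
from h import *
rel('pics/w4.png')"
```

```text
time: 10.5
ee_pos: [0.4763, -0.0704, 0.1512]
tcp_rot: [179.9, -0.0, 87.0]
wrist_force: [-1.2, 0.4, -0.6]
opening: 0.0502
grasp_force: 41.8
tcp [476.2 -69.8 151.1]
held
n 14224 c [475.9 -70.3] size [52.7 70.1] ang 87.0 zmed 158.8
die
n 6924 c [476.1   3.6] size [80.3 80.4] ang 86.9 zmed 43.6
```

View pics/w4.png

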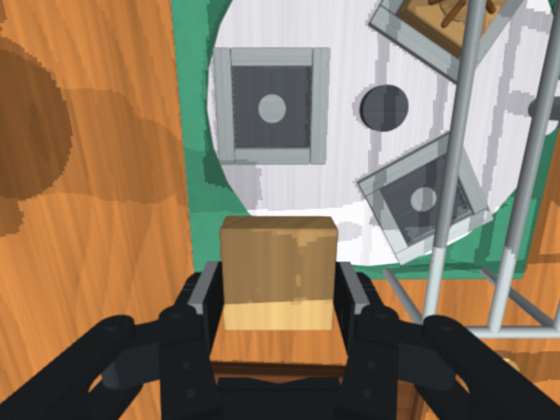

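```bash
sed -i 's/t\[2\]-.003,t\[2\]+.03,(t\[0\]-.035,t\[0\]+.035/t[2]+.0045,t[2]+.011,(t[0]-.0265,t[0]+.0265/' h.py; python3 -c "
from h import *
rel()
p,d,M=shot('wrist');P=cloud('wrist',d,M);print((P[214:340:6,280]*1000).round(1))"
```

```text
tcp [476.2 -69.3 150.9]
held
n 11723 c [476.  -69.5] size [52.9 52.8] ang 88.1 zmed 158.6
die
n 6864 c [476.    3.6] size [80.5 80.2] ang 87.1 zmed 43.5
[[ 477.7  -77.5   34.7]
 [ 478.6  -43.7  147. ]
 [ 478.6  -43.5  155.5]
 [ 478.5  -45.3  158.1]
 [ 478.4  -48.1  158. ]
 [ 478.2  -50.7  158.7]
 [ 478.1  -53.2  159.4]
 [ 478.   -56.1  159.2]
 [ 477.8  -59.4  158.4]
 [ 477.7  -62.3  158.4]
 [ 477.5  -65.1  158.9]
 [ 477.4  -68.3  158.5]
 [ 477.2  -72.   157.4]
 [ 477.1  -74.4  158.6]
 [ 476.9  -77.6  158.5]
 [ 476.7  -81.6  157.2]
 [ 476.6  -83.9  158.6]
 [ 476.4  -87.7  157.7]
 [ 476.3  -90.6  158.3]
 [ 476.1  -93.5  158.9]
 [ 471.1 -218.7    0.8]]
```

```bash
python3 -m jog '[{"rotation":[0,0,0],"translation":[0,40,0],"grip":45},{"rotation":[0,0,0],"translation":[0,73,-20],"grip":45},{"rotation":[0,0,0],"translation":[0,73,-60],"grip":45},{"rotation":[0,0,0],"translation":[0,73,-85],"grip":45},{"rotation":[0,0,0],"translation":[0,73,-90],"grip":45},{"rotation":[0,0,0],"translation":[0,73,-94],"grip":45},{"rotation":[0,0,0],"translation":[0,73,-98],"grip":45},{"rotation":[0,0,0],"translation":[0,73,-101],"grip":45},{"rotation":[0,0,0],"translation":[0,73,-103],"grip":45},{"rotation":[0,0,0],"translation":[0,73,-103],"grip":45}]' 40
```

```text
time: 11.65
ee_pos: [0.4765, 0.0029, 0.0481]
tcp_rot: [179.9, -0.0, 87.1]
wrist_force: [-0.5, -0.4, 2.3]
opening: 0.0501
grasp_force: 42.1
```

```bash
python3 -m jog '[{"rotation":[0,0,0],"translation":[0,0,-1.5],"grip":45},{"rotation":[0,0,0],"translation":[0,0,-1.5],"grip":62},{"rotation":[0,0,0],"translation":[0,0,-1.5],"grip":62},{"rotation":[0,0,0],"translation":[0,0,-1.5],"grip":62},{"rotation":[0,0,0],"translation":[0,0,20],"grip":62},{"rotation":[0,0,0],"translation":[0,0,65],"grip":62},{"rotation":[0,0,0],"translation":[0,0,110],"grip":62},{"rotation":[0,0,0],"translation":[0,0,153],"grip":62},{"rotation":[0,0,0],"translation":[0,0,153],"grip":62}]' 40
python3 -c "
from h import *
p,d,M=shot('wrist','pics/w5.png'); P=cloud('wrist',d,M)
rects(P,.0385,.07,(.40,.535,-.06,.06));rects(P,.049,.07,(.40,.535,-.06,.06))
rects(P,.024,.036,(.3,.7,.2,.5),200)
rects(P,.076,.084,(.40,.56,-.15,.15),20)"
```

```text
time: 12.55
ee_pos: [0.4779, 0.003, 0.2062]
tcp_rot: [179.5, -0.0, 87.1]
wrist_force: [-0.3, 0.2, 0.4]
opening: 0.062
grasp_force: 0.0
n 6849 c [476.1   3.8] size [80.  80.3] ang 86.9 zmed 44.8
n 3221 c [477.3   3.2] size [51.6 51.9] ang 87.0 zmed 55.6
n 375 c [503.6 101.7] size [15.4 14.9] ang 39.3 zmed 80.4
n 226 c [493.5 -96.2] size [15.1 14.9] ang 87.9 zmed 80.4
```

```bash
python3 -m jog '[{"rotation":[0,0,-9],"translation":[10,30,0],"grip":40},{"rotation":[0,0,-18],"translation":[20,60,0],"grip":40},{"rotation":[0,0,-27],"translation":[28,99,0],"grip":40},{"rotation":[0,0,-36],"translation":[28,99,0],"grip":40},{"rotation":[0,0,-45],"translation":[28,99,0],"grip":40},{"rotation":[0,0,-54],"translation":[28,99,0],"grip":40},{"rotation":[0,0,-63],"translation":[28,99,0],"grip":40},{"rotation":[0,0,-72],"translation":[28,99,0],"grip":40},{"rotation":[0,0,-81],"translation":[28,99,0],"grip":40},{"rotation":[0,0,-90],"translation":[28,99,0],"grip":40},{"rotation":[0,0,-99],"translation":[28,99,0],"grip":40},{"rotation":[0,0,-108],"translation":[28,99,0],"grip":40},{"rotation":[0,0,-117],"translation":[28,99,0],"grip":40},{"rotation":[0,0,-126],"translation":[28,99,0],"grip":40},{"rotation":[0,0,-135],"translation":[28,99,0],"grip":40},{"rotation":[0,0,-144],"translation":[28,99,0],"grip":40},{"rotation":[0,0,-150],"translation":[28,99,-30],"grip":40},{"rotation":[0,0,-150],"translation":[28,99,-50],"grip":40},{"rotation":[0,0,-150],"translation":[28,99,-50],"grip":40}]' 40
python3 - <<'E'
import sys
from h import *
o=readout.get_obs(); print(o["q"].round(1),o["ee_pos"],o["tcp_rot"])
# arc increments
c=np.array([556,-.3]);p=lambda a:c+115*np.array([np.cos(np.radians(a)),np.sin(np.radians(a))])
for s in (0,60):
    for t in range(5,61,5): print(s+t,(p(117.1+s+t)-p(117.1+s)).round(0).tolist(),end=' ')
    print()
E
```

```text
time: 14.5
ee_pos: [0.4391, -0.1054, 0.1705]
tcp_rot: [-166.3, 3.5, -22.1]
wrist_force: [0.3, -0.1, -0.2]
opening: 0.0398
grasp_force: 0.0
[-22.1  -6.5  -9.   91.   13.7 179.9] [ 0.43906357 -0.10541662  0.17050228] [-166.28076841    3.47851811  -22.05347496]
5 [-9.0, -5.0] 10 [-17.0, -11.0] 15 [-25.0, -17.0] 20 [-32.0, -24.0] 25 [-38.0, -32.0] 30 [-44.0, -40.0] 35 [-49.0, -49.0] 40 [-54.0, -58.0] 45 [-57.0, -67.0] 50 [-60.0, -77.0] 55 [-62.0, -87.0] 60 [-62.0, -97.0] 
65 [-0.0, -10.0] 70 [1.0, -20.0] 75 [2.0, -30.0] 80 [5.0, -40.0] 85 [8.0, -49.0] 90 [12.0, -58.0] 95 [17.0, -67.0] 100 [23.0, -75.0] 105 [30.0, -83.0] 110 [37.0, -90.0] 115 [44.0, -97.0] 120 [52.0, -102.0]
```

```bash
python3 -m jog '[{"rotation":[0,0,30],"translation":[0,0,0],"grip":40},{"rotation":[0,0,60],"translation":[0,0,0],"grip":40},{"rotation":[0,0,90],"translation":[0,0,0],"grip":40},{"rotation":[0,0,90],"translation":[0,0,0],"grip":40},{"rotation":[0,0,90],"translation":[0,0,0],"grip":40},{"rotation":[0,0,90],"translation":[0,0,0],"grip":40},{"rotation":[0,0,90],"translation":[0,0,0],"grip":40},{"rotation":[0,0,90],"translation":[0,0,0],"grip":40},{"rotation":[0,0,90],"translation":[0,0,0],"grip":40},{"rotation":[0,0,90],"translation":[0,0,0],"grip":40},{"rotation":[0,0,90],"translation":[0,0,0],"grip":40},{"rotation":[0,0,90],"translation":[0,0,0],"grip":40},{"rotation":[0,0,90],"translation":[0,0,0],"grip":40},{"rotation":[0,0,90],"translation":[0,0,0],"grip":40}]'
```

```text
time: 15.9
ee_pos: [0.44, -0.1049, 0.1724]
tcp_rot: [-166.3, 3.3, 68.0]
wrist_force: [-0.4, 0.8, -0.4]
opening: 0.0398
grasp_force: 0.0
```

```bash
cat >> h.py <<'E'
def to(x,y,z,yaw):
    o=readout.get_obs(); a=R.from_euler('xyz',o["tcp_rot"],degrees=True); b=R.from_euler('xyz',[180,0,yaw],degrees=True)
    print("rot",(b*a.inv()).as_rotvec(degrees=True).round(1),"tr",(np.array([x,y,z])-o["ee_pos"]*1000).round(1),o["q"].round(0))
E
python3 -c "
from h import *
to(503.6,101.8,150,117.1)"
```

```text
rot [  4.  -14.   49.3] tr [ 63.6 206.7 -22.4] [-13.   5.   2. 101.  -1. 100.]
```

```bash
python3 -m jog '[{"rotation":[0.6,-2,7],"translation":[0,40,0],"grip":40},{"rotation":[1.2,-4,14],"translation":[0,80,0],"grip":40},{"rotation":[1.8,-6,21],"translation":[10,120,0],"grip":40},{"rotation":[2.4,-8,28],"translation":[30,160,0],"grip":40},{"rotation":[3,-10,35],"translation":[50,200,0],"grip":40},{"rotation":[3.5,-12,42],"translation":[63.6,206.7,0],"grip":40},{"rotation":[4,-14,49.3],"translation":[63.6,206.7,-22],"grip":40},{"rotation":[4,-14,49.3],"translation":[63.6,206.7,-22],"grip":40},{"rotation":[4,-14,49.3],"translation":[63.6,206.7,-22],"grip":40},{"rotation":[4,-14,49.3],"translation":[63.6,206.7,-22],"grip":40}]'
python3 -c "
from h import *
to(503.6,101.8,52,117.1)"
```

```text
time: 16.9
ee_pos: [0.5041, 0.1015, 0.1518]
tcp_rot: [179.9, 0.0, 117.0]
wrist_force: [0.9, -0.9, -0.2]
opening: 0.0403
grasp_force: 0.0
rot [0.  0.1 0.1] tr [ -0.5   0.3 -99.8] [11. -1. -5. 86. -0. 74.]
```

```bash
python3 -m jog '[{"rotation":[0,0,0],"translation":[0,0,-35],"grip":40},{"rotation":[0,0,0],"translation":[0,0,-70],"grip":40},{"rotation":[0,0,0],"translation":[0,0,-90],"grip":40},{"rotation":[0,0,0],"translation":[0,0,-98],"grip":40},{"rotation":[0,0,0],"translation":[0,0,-98],"grip":10},{"rotation":[0,0,0],"translation":[0,0,-98],"grip":10},{"rotation":[0,0,0],"translation":[0,0,-98],"grip":10},{"rotation":[0,0,0],"translation":[0,0,-98],"grip":10},{"rotation":[0,0,0],"translation":[0,0,-98],"grip":10}]' 50
```

```text
time: 17.8
ee_pos: [0.5052, 0.1005, 0.0558]
tcp_rot: [179.8, 0.3, 117.1]
wrist_force: [-2.6, -8.6, 6.5]
opening: 0.0145
grasp_force: 64.4
```

```bash
python3 -m jog '[{"rotation":[0,0,5],"translation":[-9,-5,0],"grip":10},{"rotation":[0,0,10],"translation":[-17,-11,0],"grip":10},{"rotation":[0,0,15],"translation":[-25,-17,0],"grip":10},{"rotation":[0,0,20],"translation":[-32,-24,0],"grip":10},{"rotation":[0,0,25],"translation":[-38,-32,0],"grip":10},{"rotation":[0,0,30],"translation":[-44,-40,0],"grip":10},{"rotation":[0,0,35],"translation":[-49,-49,0],"grip":10},{"rotation":[0,0,40],"translation":[-54,-58,0],"grip":10},{"rotation":[0,0,45],"translation":[-57,-67,0],"grip":10},{"rotation":[0,0,50],"translation":[-60,-77,0],"grip":10},{"rotation":[0,0,55],"translation":[-62,-87,0],"grip":10},{"rotation":[0,0,60],"translation":[-62,-97,0],"grip":10},{"rotation":[0,0,60],"translation":[-62,-97,0],"grip":10}]'
```

```text
time: 19.1
ee_pos: [0.4433, 0.0044, 0.056]
tcp_rot: [179.9, 0.3, 177.4]
wrist_force: [-1.9, 3.5, 7.3]
opening: 0.0141
grasp_force: 61.0
```

```bash
python3 -m jog '[{"rotation":[0,0,5],"translation":[0,-10,0],"grip":10},{"rotation":[0,0,10],"translation":[1,-20,0],"grip":10},{"rotation":[0,0,15],"translation":[2,-30,0],"grip":10},{"rotation":[0,0,20],"translation":[5,-40,0],"grip":10},{"rotation":[0,0,25],"translation":[8,-49,0],"grip":10},{"rotation":[0,0,30],"translation":[12,-58,0],"grip":10},{"rotation":[0,0,35],"translation":[17,-67,0],"grip":10},{"rotation":[0,0,40],"translation":[23,-75,0],"grip":10},{"rotation":[0,0,45],"translation":[30,-83,0],"grip":10},{"rotation":[0,0,50],"translation":[37,-90,0],"grip":10},{"rotation":[0,0,55],"translation":[44,-97,0],"grip":10},{"rotation":[0,0,60],"translation":[52,-102,0],"grip":10},{"rotation":[0,0,60],"translation":[52,-102,0],"grip":10},{"rotation":[0,0,60],"translation":[52,-102,0],"grip":10}]'
```

```text
time: 20.5
ee_pos: [0.4961, -0.0956, 0.056]
tcp_rot: [-179.9, 0.4, -122.7]
wrist_force: [2.8, 11.8, 6.3]
opening: 0.0142
grasp_force: 61.9
```

```bash
python3 -m jog '[{"rotation":[0,0,0],"translation":[0,0,0],"grip":40},{"rotation":[0,0,0],"translation":[0,0,0],"grip":40},{"rotation":[0,0,0],"translation":[0,0,30],"grip":40},{"rotation":[0,0,-8.5],"translation":[0,0,70],"grip":60},{"rotation":[0,0,-17],"translation":[-5,20,110],"grip":70},{"rotation":[0,0,-25.5],"translation":[-18,50,148],"grip":70},{"rotation":[0,0,-34],"translation":[-18,80,148],"grip":70},{"rotation":[0,0,-42.5],"translation":[-18,101,148],"grip":70},{"rotation":[0,0,-51],"translation":[-18,101,148],"grip":70},{"rotation":[0,0,-59.5],"translation":[-18,101,148],"grip":70},{"rotation":[0,0,-68],"translation":[-18,101,148],"grip":70},{"rotation":[0,0,-76.5],"translation":[-18,101,148],"grip":70},{"rotation":[0,0,-85],"translation":[-18,101,148],"grip":70},{"rotation":[0,0,-93.5],"translation":[-18,101,148],"grip":70},{"rotation":[0,0,-102],"translation":[-18,101,148],"grip":70},{"rotation":[0,0,-110.5],"translation":[-18,101,148],"grip":70},{"rotation":[0,0,-119],"translation":[-18,101,148],"grip":70},{"rotation":[0,0,-127.5],"translation":[-18,101,148],"grip":70},{"rotation":[0,0,-136],"translation":[-18,101,148],"grip":70},{"rotation":[0,0,-150],"translation":[-18,101,148],"grip":70}]'
python3 -m jog '[{"rotation":[0,0,-7],"translation":[0,0,0],"grip":70},{"rotation":[0,0,-7],"translation":[0,0,0],"grip":70},{"rotation":[0,0,-7],"translation":[0,0,0],"grip":70}]'
cat >> h.py <<'E'
def table(fn=None):
    p,d,M=shot('wrist',fn); P=cloud('wrist',d,M); to(476,3.7,200,87.1)
    print("die");rects(P,.0385,.07,(.40,.535,-.06,.06));print("in");rects(P,.049,.07,(.40,.535,-.06,.06))
    print("pegs");rects(P,.076,.084,(.40,.56,-.15,.15),20)
E
python3 -c "
from h import *
table('pics/w6.png')"
```

```text
time: 22.5
ee_pos: [0.4759, 0.0036, 0.2018]
tcp_rot: [179.9, 0.1, 92.2]
wrist_force: [-0.2, -0.3, -0.2]
opening: 0.0697
grasp_force: 0.0
time: 22.8
ee_pos: [0.4759, 0.0037, 0.2015]
tcp_rot: [179.9, 0.0, 85.8]
wrist_force: [0.7, 0.4, 0.5]
opening: 0.07
grasp_force: 0.0
rot [0.  0.1 1.3] tr [ 0.2 -0.  -1.3] [ 0. -6. -4. 92. -0. 95.]
die
n 7172 c [476.1   3.7] size [80.1 80.2] ang 87.0 zmed 44.7
in
n 3343 c [476.    3.9] size [52.2 52.1] ang 86.8 zmed 56.3
pegs
n 390 c [503.5 101.6] size [14.9 15.3] ang 84.8 zmed 80.4
n 236 c [493.4 -96.6] size [15.2 14.7] ang 85.7 zmed 80.5
```

```bash
python3 -m jog '[{"rotation":[0,0,1.3],"translation":[0,0,-45],"grip":70},{"rotation":[0,0,1.3],"translation":[0,0,-90],"grip":70},{"rotation":[0,0,1.3],"translation":[0,0,-135],"grip":70},{"rotation":[0,0,1.3],"translation":[0,0,-150],"grip":70},{"rotation":[0,0,1.3],"translation":[0,0,-158],"grip":70},{"rotation":[0,0,1.3],"translation":[0,0,-158],"grip":70},{"rotation":[0,0,1.3],"translation":[0,0,-158],"grip":45},{"rotation":[0,0,1.3],"translation":[0,0,-158],"grip":45},{"rotation":[0,0,1.3],"translation":[0,0,-158],"grip":45},{"rotation":[0,0,1.3],"translation":[0,0,-158],"grip":45},{"rotation":[0,0,1.3],"translation":[0,0,-158],"grip":45}]' 60
```

```text
time: 23.95
ee_pos: [0.4772, 0.0038, 0.0455]
tcp_rot: [179.7, 0.0, 87.0]
wrist_force: [-1.9, 0.9, 7.1]
opening: 0.0496
grasp_force: 62.2
```

```bash
python3 -m jog '[{"rotation":[0,0,0],"translation":[0,0,10],"grip":45},{"rotation":[0,0,0],"translation":[0,0,40],"grip":45},{"rotation":[0,0,0],"translation":[0,0,80],"grip":45},{"rotation":[0,0,0],"translation":[0,-20,110],"grip":45},{"rotation":[0,0,0],"translation":[0,-60,110],"grip":45},{"rotation":[0,0,0],"translation":[0,-105,110],"grip":45},{"rotation":[0,0,0],"translation":[10,-150,110],"grip":45},{"rotation":[0,0,0],"translation":[25,-195,110],"grip":45},{"rotation":[0,0,0],"translation":[40,-235,110],"grip":45},{"rotation":[0,0,0],"translation":[55,-275,110],"grip":45},{"rotation":[0,0,-2.3],"translation":[68,-315,110],"grip":45},{"rotation":[0,0,-2.3],"translation":[68,-343,110],"grip":45},{"rotation":[0,0,-2.3],"translation":[68,-343,80],"grip":45},{"rotation":[0,0,-2.3],"translation":[68,-343,60],"grip":45},{"rotation":[0,0,-2.3],"translation":[68,-343,60],"grip":45}]'
python3 -c "
from h import *
rel('pics/w7.png')"
```

```text
time: 25.45
ee_pos: [0.5428, -0.3389, 0.1009]
tcp_rot: [-179.9, -0.1, 84.6]
wrist_force: [-0.2, -0.0, -0.3]
opening: 0.05
grasp_force: 62.4
tcp [ 543.4 -339.1  102.9]
held
n 7765 c [ 542.5 -339.1] size [53.  53.1] ang 84.9 zmed 111.0
die
```

View pics/w7.png

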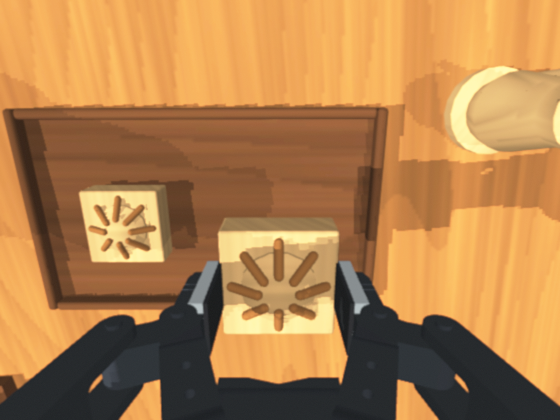

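The first rosette lies flat at (122,222), and the second is held level at (278,285). The tray space beneath it is free.

```bash
python3 -m jog '[{"rotation":[0,0,0],"translation":[0,0,-40],"grip":45},{"rotation":[0,0,0],"translation":[0,0,-70],"grip":45},{"rotation":[0,0,0],"translation":[0,0,-80],"grip":45},{"rotation":[0,0,0],"translation":[0,0,-84],"grip":45},{"rotation":[0,0,0],"translation":[0,0,-84],"grip":45},{"rotation":[0,0,0],"translation":[0,0,-84],"grip":62},{"rotation":[0,0,0],"translation":[0,0,-84],"grip":62},{"rotation":[0,0,0],"translation":[0,0,-84],"grip":62},{"rotation":[0,0,0],"translation":[0,0,-50],"grip":62},{"rotation":[0,0,0],"translation":[0,0,0],"grip":62},{"rotation":[0,0,0],"translation":[0,0,50],"grip":62},{"rotation":[0,0,0],"translation":[-10,0,100],"grip":62},{"rotation":[0,0,0],"translation":[-40,0,140],"grip":62},{"rotation":[0,0,0],"translation":[-50,0,148],"grip":62}]'
python3 -c "
from h import *
p,d,M=shot('wrist'); P=cloud('wrist',d,M); rects(P,.023,.045,(.3,.65,-.46,-.2),300)"
python3 -m jog '[{"rotation":[0,0,0],"translation":[-40,50,0],"grip":62},{"rotation":[0,0,0],"translation":[-60,100,0],"grip":62},{"rotation":[0,0,0],"translation":[-60,150,0],"grip":62},{"rotation":[0,0,0],"translation":[-60,200,0],"grip":62},{"rotation":[0,0,0],"translation":[-60,250,0],"grip":62},{"rotation":[0,0,0],"translation":[-60,300,0],"grip":62},{"rotation":[0,0,0],"translation":[-60,350,0],"grip":62},{"rotation":[0,0,0],"translation":[-60,400,0],"grip":62},{"rotation":[0,0,0],"translation":[-60,450,0],"grip":62},{"rotation":[0,0,0],"translation":[-60,500,0],"grip":62},{"rotation":[0,0,0],"translation":[-50,550,0],"grip":62},{"rotation":[0,0,0],"translation":[-30,600,0],"grip":62},{"rotation":[0,0,0],"translation":[-10,640,0],"grip":62},{"rotation":[0,0,0],"translation":[6,684,0],"grip":62},{"rotation":[0,0,0],"translation":[6,684,0],"grip":62},{"rotation":[0,0,0],"translation":[6,684,0],"grip":62}]'
python3 -c "
from h import *
p,d,M=shot('wrist','pics/w8.png'); P=cloud('wrist',d,M)
rects(P,.018,.045,(.3,.7,.2,.5),300); to(500,345,20,80.8)"
```

```text
time: 26.9
ee_pos: [0.4932, -0.3398, 0.2574]
tcp_rot: [179.6, 0.3, 84.6]
wrist_force: [0.5, -0.4, -0.3]
opening: 0.0623
grasp_force: 0.0
n 2121 c [ 545.5 -339.5] size [51.2 52.1] ang 84.4 zmed 28.4
n 2128 c [ 436.5 -332.4] size [51.6 52.3] ang 85.0 zmed 28.3
time: 28.55
ee_pos: [0.4997, 0.3465, 0.2479]
tcp_rot: [-179.9, 0.2, 84.8]
wrist_force: [-0.4, -0.2, -0.4]
opening: 0.0618
grasp_force: 0.0
n 1271 c [385.4 479.8] size [21.7 49.2] ang 18.9 zmed 41.7
n 2382 c [425.2 362.2] size [52.1 52. ] ang 2.7 zmed 30.5
n 2297 c [500.1 349.3] size [52.2 52. ] ang 80.6 zmed 30.6
n 765 c [314.2 341.7] size [28.3 60.8] ang 0.1 zmed 20.4
n 634 c [692.1 279.4] size [51.1 14.8] ang 89.0 zmed 35.5
rot [ 0.1 -0.1 -3.9] tr [ 5.00e-01 -2.00e-01 -2.29e+02] [ 35.  14.  22.  98.  -0. 130.]
```

```bash
python3 -m jog '[{"rotation":[0,0,-4],"translation":[0,3,-45],"grip":60},{"rotation":[0,0,-4],"translation":[0,3,-90],"grip":60},{"rotation":[0,0,-4],"translation":[0,3,-135],"grip":60},{"rotation":[0,0,-4],"translation":[0,3,-180],"grip":60},{"rotation":[0,0,-4],"translation":[0,3,-210],"grip":60},{"rotation":[0,0,-4],"translation":[0,3,-224],"grip":60},{"rotation":[0,0,-4],"translation":[0,3,-230],"grip":60},{"rotation":[0,0,-4],"translation":[0,3,-230],"grip":60},{"rotation":[0,0,-4],"translation":[0,3,-230],"grip":45},{"rotation":[0,0,-4],"translation":[0,3,-230],"grip":45},{"rotation":[0,0,-4],"translation":[0,3,-230],"grip":45},{"rotation":[0,0,-4],"translation":[0,3,-230],"grip":45},{"rotation":[0,0,-4],"translation":[0,3,-190],"grip":45},{"rotation":[0,0,-4],"translation":[0,3,-150],"grip":45},{"rotation":[0,0,-4],"translation":[0,3,-100],"grip":45},{"rotation":[0,0,-4],"translation":[0,3,-100],"grip":45}]' 50
python3 -c "
from h import *
to(476,-70,150,87.1)"
```

```text
time: 30.2
ee_pos: [0.5021, 0.3495, 0.1596]
tcp_rot: [179.5, -0.4, 80.7]
wrist_force: [0.4, 0.6, -0.3]
opening: 0.0499
grasp_force: 52.0
rot [-0.4  0.6  6.5] tr [ -26.1 -419.5   -9.6] [ 35.  12.  10.  87.  -0. 134.]
```

```bash
python3 -m jog '[{"rotation":[0,0,3],"translation":[-10,-30,0],"grip":45},{"rotation":[0,0,6.4],"translation":[-24,-70,0],"grip":45},{"rotation":[0,0,6.4],"translation":[-24,-115,0],"grip":45},{"rotation":[0,0,6.4],"translation":[-24,-160,0],"grip":45},{"rotation":[0,0,6.4],"translation":[-24,-205,0],"grip":45},{"rotation":[0,0,6.4],"translation":[-24,-250,0],"grip":45},{"rotation":[0,0,6.4],"translation":[-24,-295,0],"grip":45},{"rotation":[0,0,6.4],"translation":[-24,-340,0],"grip":45},{"rotation":[0,0,6.4],"translation":[-24,-380,0],"grip":45},{"rotation":[0,0,6.4],"translation":[-24,-419,0],"grip":45},{"rotation":[0,0,6.4],"translation":[-24,-419,0],"grip":45},{"rotation":[0,0,6.4],"translation":[-24,-419,0],"grip":45},{"rotation":[0,0,6.4],"translation":[-24,-419,0],"grip":45}]' 50
python3 -c "
from h import *
rel('pics/w9.png'); to(476,3,150,87.1)"
```

```text
time: 31.5
ee_pos: [0.476, -0.0705, 0.1512]
tcp_rot: [179.9, 0.0, 87.1]
wrist_force: [-0.5, 0.0, -0.3]
opening: 0.0497
grasp_force: 52.0
tcp [476.  -70.2 151.1]
held
n 11759 c [475.7 -69.3] size [53.1 53. ] ang 87.8 zmed 158.6
die
n 6882 c [476.    3.7] size [79.4 80.4] ang 87.1 zmed 43.5
rot [ 0.   0.1 -0. ] tr [ 0.  73.2 -1.1] [-8. -5. -9. 86. -0. 85.]
```

Same geometry as last time, so I'll use the same insertion.

```bash
python3 -m jog '[{"rotation":[0,0,0],"translation":[0,40,0],"grip":45},{"rotation":[0,0,0],"translation":[0,73,-20],"grip":45},{"rotation":[0,0,0],"translation":[0,73,-60],"grip":45},{"rotation":[0,0,0],"translation":[0,73,-85],"grip":45},{"rotation":[0,0,0],"translation":[0,73,-90],"grip":45},{"rotation":[0,0,0],"translation":[0,73,-94],"grip":45},{"rotation":[0,0,0],"translation":[0,73,-98],"grip":45},{"rotation":[0,0,0],"translation":[0,73,-101],"grip":45},{"rotation":[0,0,0],"translation":[0,73,-104],"grip":45},{"rotation":[0,0,0],"translation":[0,73,-104.5],"grip":45}]' 40
```

```text
time: 32.55
ee_pos: [0.4765, 0.0017, 0.0481]
tcp_rot: [179.8, 0.0, 87.0]
wrist_force: [-5.5, -0.4, 15.0]
opening: 0.0497
grasp_force: 53.7
```

```bash
python3 -m jog '[{"rotation":[0,0,0],"translation":[0,0,0],"grip":62},{"rotation":[0,0,0],"translation":[0,0,0],"grip":62},{"rotation":[0,0,0],"translation":[0,0,0],"grip":62},{"rotation":[0,0,0],"translation":[0,0,25],"grip":62},{"rotation":[0,0,0],"translation":[0,0,65],"grip":62},{"rotation":[0,0,0],"translation":[0,0,110],"grip":62},{"rotation":[0,0,0],"translation":[0,0,154],"grip":62},{"rotation":[0,0,0],"translation":[0,0,154],"grip":62},{"rotation":[0,0,0],"translation":[0,0,154],"grip":62}]' 40
python3 -c "
from h import *
table('pics/w10.png'); to(503.6,101.8,52,117.1)"
```

```text
time: 33.45
ee_pos: [0.4764, 0.0018, 0.2012]
tcp_rot: [179.8, 0.0, 87.0]
wrist_force: [-0.6, -0.3, -0.4]
opening: 0.0616
grasp_force: 0.0
rot [0.  0.  0.1] tr [0.2 1.9 0.1] [ 0. -6. -4. 92. -0. 93.]
die
n 7175 c [476.2   3.6] size [80.6 80.2] ang 86.9 zmed 44.6
in
n 3317 c [477.2   3.4] size [51.4 52. ] ang 86.9 zmed 55.6
pegs
n 394 c [503.5 101.8] size [15.4 15.1] ang 40.8 zmed 80.4
n 235 c [493.3 -96.3] size [15.2 15. ] ang 74.9 zmed 80.2
rot [ 0.   0.  30.1] tr [  27.8  100.  -147.9] [ 0. -6. -4. 92. -0. 93.]
```

Seated. Next I'll pinch the left-hand peg (now peg 2) and turn another 120°.

```bash
python3 -m jog '[{"rotation":[0,0,8],"translation":[10,35,0],"grip":40},{"rotation":[0,0,16],"translation":[20,75,-10],"grip":40},{"rotation":[0,0,24],"translation":[28,100,-20],"grip":40},{"rotation":[0,0,30],"translation":[28,100,-50],"grip":40},{"rotation":[0,0,30],"translation":[28,100,-90],"grip":40},{"rotation":[0,0,30],"translation":[28,100,-125],"grip":40},{"rotation":[0,0,30],"translation":[28,100,-145],"grip":40},{"rotation":[0,0,30],"translation":[28,100,-148],"grip":40},{"rotation":[0,0,30],"translation":[28,100,-148],"grip":10},{"rotation":[0,0,30],"translation":[28,100,-148],"grip":10},{"rotation":[0,0,30],"translation":[28,100,-148],"grip":10},{"rotation":[0,0,30],"translation":[28,100,-148],"grip":10},{"rotation":[0,0,30],"translation":[28,100,-148],"grip":10}]' 50
```

```text
time: 34.8
ee_pos: [0.5025, 0.1017, 0.0495]
tcp_rot: [-179.8, -0.0, 117.0]
wrist_force: [4.4, 2.1, -16.2]
opening: 0.0327
grasp_force: 45.5
```

```bash
python3 -m jog '[{"rotation":[0,0,5],"translation":[-9,-5,0],"grip":10},{"rotation":[0,0,10],"translation":[-17,-11,0],"grip":10},{"rotation":[0,0,15],"translation":[-25,-17,0],"grip":10},{"rotation":[0,0,20],"translation":[-32,-24,0],"grip":10},{"rotation":[0,0,25],"translation":[-38,-32,0],"grip":10},{"rotation":[0,0,30],"translation":[-44,-40,0],"grip":10},{"rotation":[0,0,35],"translation":[-49,-49,0],"grip":10},{"rotation":[0,0,40],"translation":[-54,-58,0],"grip":10},{"rotation":[0,0,45],"translation":[-57,-67,0],"grip":10},{"rotation":[0,0,50],"translation":[-60,-77,0],"grip":10},{"rotation":[0,0,55],"translation":[-62,-87,0],"grip":10},{"rotation":[0,0,60],"translation":[-62,-97,0],"grip":10},{"rotation":[0,0,60],"translation":[-62,-97,0],"grip":10}]'
```

```text
time: 36.1
ee_pos: [0.4434, 0.0044, 0.0553]
tcp_rot: [179.9, 0.3, 177.2]
wrist_force: [-1.5, 3.6, 23.9]
opening: 0.0139
grasp_force: 75.2
```

```bash
python3 -m jog '[{"rotation":[0,0,5],"translation":[0,-10,0],"grip":10},{"rotation":[0,0,10],"translation":[1,-20,0],"grip":10},{"rotation":[0,0,15],"translation":[2,-30,0],"grip":10},{"rotation":[0,0,20],"translation":[5,-40,0],"grip":10},{"rotation":[0,0,25],"translation":[8,-49,0],"grip":10},{"rotation":[0,0,30],"translation":[12,-58,0],"grip":10},{"rotation":[0,0,35],"translation":[17,-67,0],"grip":10},{"rotation":[0,0,40],"translation":[23,-75,0],"grip":10},{"rotation":[0,0,45],"translation":[30,-83,0],"grip":10},{"rotation":[0,0,50],"translation":[37,-90,0],"grip":10},{"rotation":[0,0,55],"translation":[44,-97,0],"grip":10},{"rotation":[0,0,60],"translation":[52,-102,0],"grip":10},{"rotation":[0,0,60],"translation":[52,-102,0],"grip":10},{"rotation":[0,0,60],"translation":[52,-102,0],"grip":10}]'
```

```text
time: 37.5
ee_pos: [0.4964, -0.0957, 0.0554]
tcp_rot: [-179.8, 0.4, -122.8]
wrist_force: [3.4, 12.9, 22.6]
opening: 0.0143
grasp_force: 70.4
```

```bash
python3 -m jog '[{"rotation":[0,0,0],"translation":[0,0,0],"grip":40},{"rotation":[0,0,0],"translation":[0,0,0],"grip":40},{"rotation":[0,0,0],"translation":[0,0,30],"grip":40},{"rotation":[0,0,-8.5],"translation":[0,0,70],"grip":60},{"rotation":[0,0,-17],"translation":[-5,20,110],"grip":70},{"rotation":[0,0,-25.5],"translation":[-18,50,148],"grip":62},{"rotation":[0,0,-34],"translation":[-18,80,148],"grip":62},{"rotation":[0,0,-42.5],"translation":[-18,101,148],"grip":62},{"rotation":[0,0,-51],"translation":[-18,101,148],"grip":62},{"rotation":[0,0,-59.5],"translation":[-18,101,148],"grip":62},{"rotation":[0,0,-68],"translation":[-18,101,148],"grip":62},{"rotation":[0,0,-76.5],"translation":[-18,101,148],"grip":62},{"rotation":[0,0,-85],"translation":[-18,101,148],"grip":62},{"rotation":[0,0,-93.5],"translation":[-18,101,148],"grip":62},{"rotation":[0,0,-102],"translation":[-18,101,148],"grip":62},{"rotation":[0,0,-110.5],"translation":[-18,101,148],"grip":62},{"rotation":[0,0,-119],"translation":[-18,101,148],"grip":62},{"rotation":[0,0,-127.5],"translation":[-18,101,148],"grip":62},{"rotation":[0,0,-136],"translation":[-18,101,148],"grip":62},{"rotation":[0,0,-150],"translation":[-18,101,148],"grip":62}]'
python3 -c "
from h import *
table('pics/w11.png'); to(450,350,250,90)"
```

```text
time: 39.5
ee_pos: [0.4751, 0.0037, 0.1995]
tcp_rot: [-179.9, 0.1, 92.1]
wrist_force: [-0.5, -0.1, 0.1]
opening: 0.0618
grasp_force: 0.0
rot [ 0.  -0.1 -4.4] tr [0.8 0.  0.5] [ 0. -6. -4. 92. -0. 89.]
die
n 3947 c [476.1   3.8] size [80.2 80.3] ang 87.0 zmed 43.6
in
pegs
n 398 c [503.4 101.8] size [15.  15.4] ang 73.1 zmed 80.4
n 236 c [493.2 -96.3] size [14.8 14.5] ang 89.9 zmed 80.3
rot [ 0.1 -0.1 -1.5] tr [-25.2 346.3  50.5] [ 0. -6. -4. 92. -0. 89.]
```

View pics/w11.png

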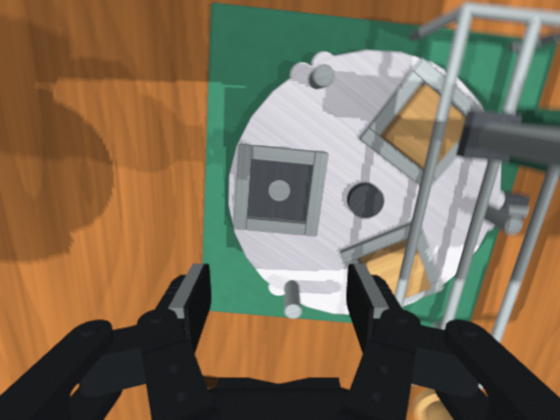

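The empty die 2 is at the loading side (280,190), and the other two dies hold blanks. Now for the last blank.

```bash
python3 -m jog '[{"rotation":[0,0,-1.5],"translation":[0,50,20],"grip":62},{"rotation":[0,0,-1.5],"translation":[0,100,50],"grip":62},{"rotation":[0,0,-1.5],"translation":[-5,150,50],"grip":62},{"rotation":[0,0,-1.5],"translation":[-10,200,50],"grip":62},{"rotation":[0,0,-1.5],"translation":[-15,250,50],"grip":62},{"rotation":[0,0,-1.5],"translation":[-20,300,50],"grip":62},{"rotation":[0,0,-1.5],"translation":[-25,346,50],"grip":62},{"rotation":[0,0,-1.5],"translation":[-25,346,50],"grip":62},{"rotation":[0,0,-1.5],"translation":[-25,346,50],"grip":62},{"rotation":[0,0,-1.5],"translation":[-25,346,50],"grip":62}]' 40
python3 -c "
from h import *
p,d,M=shot('wrist','pics/w12.png'); P=cloud('wrist',d,M)
rects(P,.018,.036,(.3,.7,.2,.5),300); to(425.2,362.2,20,92.7)"
```

```text
time: 40.55
ee_pos: [0.4508, 0.3489, 0.25]
tcp_rot: [180.0, 0.1, 91.0]
wrist_force: [-0.1, 0.7, -0.2]
opening: 0.0622
grasp_force: 0.0
n 2320 c [425.1 362.2] size [51.9 52.2] ang 2.4 zmed 30.6
n 782 c [314.1 342. ] size [60.6 28.2] ang 90.0 zmed 20.5
n 404 c [691.9 279.7] size [51.3 13.5] ang 87.4 zmed 27.5
rot [0.1 0.  1.8] tr [ -25.8   13.7 -230.3] [ 38.   8.  16.  98.  -0. 127.]
```

```bash
python3 -m jog '[{"rotation":[0,0,1.6],"translation":[-25,13,-40],"grip":62},{"rotation":[0,0,1.6],"translation":[-25,13,-85],"grip":62},{"rotation":[0,0,1.6],"translation":[-25,13,-130],"grip":62},{"rotation":[0,0,1.6],"translation":[-25,13,-175],"grip":62},{"rotation":[0,0,1.6],"translation":[-25,13,-210],"grip":62},{"rotation":[0,0,1.6],"translation":[-25,13,-224],"grip":62},{"rotation":[0,0,1.6],"translation":[-25,13,-230],"grip":62},{"rotation":[0,0,1.6],"translation":[-25,13,-230],"grip":62},{"rotation":[0,0,1.6],"translation":[-25,13,-230],"grip":45},{"rotation":[0,0,1.6],"translation":[-25,13,-230],"grip":45},{"rotation":[0,0,1.6],"translation":[-25,13,-230],"grip":45},{"rotation":[0,0,1.6],"translation":[-25,13,-230],"grip":45},{"rotation":[0,0,1.6],"translation":[-25,13,-190],"grip":45},{"rotation":[0,0,1.6],"translation":[-25,13,-150],"grip":45},{"rotation":[0,0,1.6],"translation":[-25,13,-100],"grip":45},{"rotation":[0,0,1.6],"translation":[-25,13,-100],"grip":45},{"rotation":[0,0,1.6],"translation":[-25,13,-100],"grip":45}]' 50
python3 -c "
from h import *
to(476,-70,151,87.1)"
```

```text
time: 42.3
ee_pos: [0.4266, 0.3636, 0.1527]
tcp_rot: [179.8, -0.1, 92.6]
wrist_force: [-0.8, -0.7, -0.6]
opening: 0.0498
grasp_force: 52.1
rot [-0.1  0.2 -5.5] tr [  49.4 -433.6   -1.7] [ 40.   5.   2.  86.  -0. 128.]
```

```bash
python3 -m jog '[{"rotation":[0,0,-3],"translation":[5,-30,0],"grip":45},{"rotation":[0,0,-5.5],"translation":[10,-70,0],"grip":45},{"rotation":[0,0,-5.5],"translation":[20,-115,0],"grip":45},{"rotation":[0,0,-5.5],"translation":[30,-160,0],"grip":45},{"rotation":[0,0,-5.5],"translation":[40,-205,0],"grip":45},{"rotation":[0,0,-5.5],"translation":[50,-250,0],"grip":45},{"rotation":[0,0,-5.5],"translation":[50,-295,0],"grip":45},{"rotation":[0,0,-5.5],"translation":[50,-340,0],"grip":45},{"rotation":[0,0,-5.5],"translation":[50,-385,0],"grip":45},{"rotation":[0,0,-5.5],"translation":[50,-433,0],"grip":45},{"rotation":[0,0,-5.5],"translation":[50,-433,0],"grip":45},{"rotation":[0,0,-5.5],"translation":[50,-433,0],"grip":45},{"rotation":[0,0,-5.5],"translation":[50,-433,0],"grip":45}]' 50
python3 -c "
from h import *
rel('pics/w13.png'); to(476,3,150,87.1)"
```

```text
time: 43.6
ee_pos: [0.4755, -0.0694, 0.1497]
tcp_rot: [-180.0, 0.0, 87.1]
wrist_force: [0.2, 0.3, 0.2]
opening: 0.0496
grasp_force: 52.1
tcp [475.7 -69.1 149.8]
held
n 11706 c [475.3 -70.3] size [53.3 52.9] ang 87.8 zmed 157.4
die
n 6967 c [476.1   3.9] size [80.  80.4] ang 87.0 zmed 43.5
rot [ 0.  0. -0.] tr [ 0.3 72.1  0.2] [-8. -5. -9. 86. -0. 85.]
```

```bash
python3 -m jog '[{"rotation":[0,0,0],"translation":[0.5,40,0],"grip":45},{"rotation":[0,0,0],"translation":[0.5,73.8,-20],"grip":45},{"rotation":[0,0,0],"translation":[0.5,73.8,-60],"grip":45},{"rotation":[0,0,0],"translation":[0.5,73.8,-85],"grip":45},{"rotation":[0,0,0],"translation":[0.5,73.8,-90],"grip":45},{"rotation":[0,0,0],"translation":[0.5,73.8,-94],"grip":45},{"rotation":[0,0,0],"translation":[0.5,73.8,-98],"grip":45},{"rotation":[0,0,0],"translation":[0.5,73.8,-101],"grip":45},{"rotation":[0,0,0],"translation":[0.5,73.8,-103],"grip":45},{"rotation":[0,0,0],"translation":[0.5,73.8,-103.5],"grip":45}]' 40
```

```text
time: 44.65
ee_pos: [0.4768, 0.0035, 0.0479]
tcp_rot: [179.9, 0.0, 87.0]
wrist_force: [-1.9, 0.2, 7.7]
opening: 0.0496
grasp_force: 53.0
```

```bash
python3 -m jog '[{"rotation":[0,0,0],"translation":[0,0,0],"grip":62},{"rotation":[0,0,0],"translation":[0,0,0],"grip":62},{"rotation":[0,0,0],"translation":[0,0,0],"grip":62},{"rotation":[0,0,0],"translation":[0,0,25],"grip":62},{"rotation":[0,0,0],"translation":[0,0,65],"grip":62},{"rotation":[0,0,0],"translation":[0,0,110],"grip":62},{"rotation":[0,0,0],"translation":[0,0,154],"grip":62},{"rotation":[0,0,0],"translation":[0,0,154],"grip":62},{"rotation":[0,0,0],"translation":[0,0,154],"grip":62}]' 40
python3 -c "
from h import *
table('pics/w14.png')
p,d,M=shot('scene','pics/s2.png'); P=cloud('scene',d,M)
print('ros');rects(P,.022,.045,(.36,.61,-.41,-.26),50)
print('fig/jar');rects(P,.03,.13,(.62,.8,-.4,-.2),60);rects(P,.03,.09,(.65,.8,.2,.35),60)
"
```

```text
time: 45.55
ee_pos: [0.4769, 0.0036, 0.2018]
tcp_rot: [179.8, 0.0, 87.0]
wrist_force: [0.6, -0.4, 0.1]
opening: 0.0622
grasp_force: 0.0
rot [0.  0.  0.1] tr [-0.3  0.1 -0.5] [ 0. -6. -4. 92. -0. 93.]
die
n 7017 c [476.    3.8] size [79.9 80.2] ang 87.0 zmed 44.8
in
n 3307 c [477.4   3. ] size [51.4 52. ] ang 87.1 zmed 55.6
pegs
n 390 c [503.5 101.9] size [15.2 15.2] ang 40.8 zmed 80.5
n 233 c [493.6 -96.4] size [15.2 15.6] ang 72.2 zmed 80.3
ros
n 416 c [ 435.7 -330.7] size [52.2 55.8] ang 84.7 zmed 29.1
n 473 c [ 543.6 -337.8] size [52.3 55.4] ang 83.5 zmed 29.5
fig/jar
n 556 c [ 695.7 -277.2] size [35.4 46.3] ang 6.6 zmed 76.7
n 662 c [716.9 276.7] size [59.1 61.4] ang 70.7 zmed 68.7
```

View pics/w14.png

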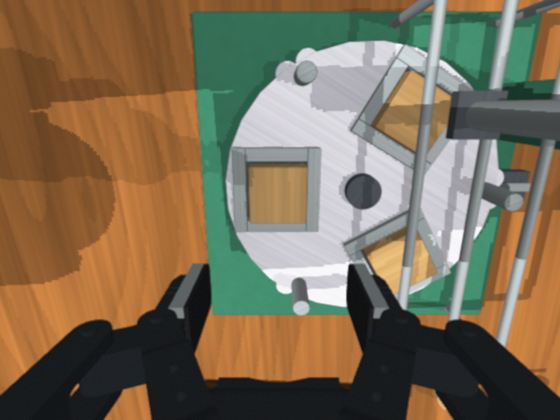

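View pics/s2.png

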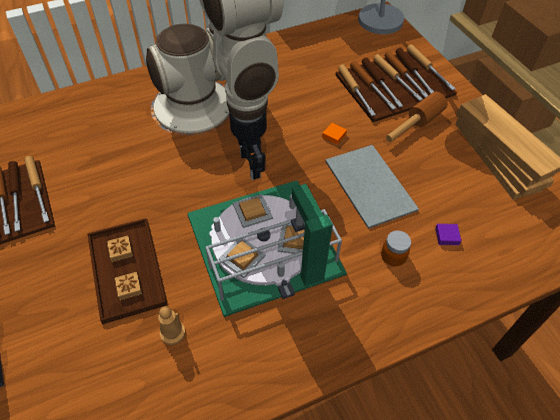

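All three dies hold blanks: wrist (278,195), (410,110) and (400,258). Both rosettes lie flat in the tray at scene (119,247) and (128,286), and the figure and jar haven't moved. Handing in.

```bash
python3 -c "
from workcell import bot
print(bot.job_done())"
```

```text
the job is handed in; nothing more can be done
None
```

Job handed in (no verdict was returned): both rosettes present lie flat in the finished tray, each of the three dies holds a seated blank, the table rests in a click stop, and the figure and jar are undisturbed.

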